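# Roll a transport tube onto the barcode reader's line

## Task

A specimen transport tube is lying on the barcode reader's plate, to one side of the marked reading line. Roll it over with a fingertip, without picking it up, until it comes to rest lying along the line and centred over it; then press the reader's key all the way down and let it go. Leave the small vial that stands on the plate, the specimen cup and the bottle where they are.

Things in the scene. Friction and masses are not known exactly. Their poses are not given: they have to be found in the camera images.
- line (a point): Middle of the white reading line (150 mm long, 2.5 mm wide, a tick across each end) on the black rubber mat of the barcode reader's plate; on the mat's top face, 14 mm above the bench. Level and fixed. Axes: y along the line, towards the reader's pillar; x across it, the way the tube rolls; z up. Mat: x -98 to 98, y -94 to 138 mm.
- tube: Transport tube lying on the mat: straight rigid cylinder, diameter 30, length 120 mm, 30 to 65 g, white, grey flush screw cap, label with black rings. Starts near parallel to the line, 50 to 75 mm to either side. Origin on its axis at mid-length, 15 mm above the mat. y: along its axis; x, z turn as it rolls. Its centre moves half as far as a fingertip rolling it by its top; let go, it soon stops.
- tube_seam (a point): Point on the tube's surface half-way along its length; underneath, against the mat, at the start. It goes round as the tube rolls.
- key (a joint): The reader's push key: 0 when up, 0.006 (m) when fully down; springs back; about 1.5 N to start it moving, 5 N fully down.
- key_top (a point): Centre of the top face of the reader's push key: round, black, 24 mm in diameter, in a round grey housing (40 mm wide) on the grey strip at the plate's -y end. In the line's axes it is at x -30, y -132 mm; its top is 34 mm above the bench when up, 6 mm above the housing. Pressed straight down; the point sinks with it.
- vial: Small closed amber glass vial, 25 mm in diameter and 48 mm high, standing loose on the mat on the other side of the line from the tube, 50 to 75 mm from it. Leave it alone. Origin: centre of its underside; z up.
- cup: Specimen cup with a screw lid, 68 mm in diameter over the lid and 72 mm high, standing loose on the bench. Leave it alone. Origin: centre of its underside; z up.
- bottle: White plastic reagent bottle, 64 mm in diameter and 150 mm high, standing loose on the bench. Leave it alone. Origin: centre of its underside; z up.
- head (a point): Centre of the white reader head, fixed on a pillar beyond the line's +y end and tilted down at the line. In the line's axes head and pillar take up x -40 to 40, y 125 to 245 mm, up to 245 mm above the bench; the foot below (30 mm high) x -60 to 60, y 140 to 240 mm. Nothing hangs over the mat within 110 mm of the line's middle.

How it is judged (in metres and radians):
On the way, in this order (a step that is already met when the one before it is completed fails the run):
1. the tube rolls: it has turned at least a quarter turn, lying on the mat (height (world z) of tube_seam above 0.029 m), for 0.1 s.
2. the tube lies still along the reading line (x of tube in the frame of line between -0.006 and 0.006 m and y of tube in the frame of line between -0.03 and 0.03 m and angle between the y axis of tube and the y axis of line, either way round below 0.15 rad and height (world z) of tube between 0.025 and 0.033 m and linear speed of tube below 0.01 m/s), for 0.3 s.
3. the key is pressed down, with the tube on the line (x of tube in the frame of line between -0.006 and 0.006 m and y of tube in the frame of line between -0.03 and 0.03 m and angle between the y axis of tube and the y axis of line, either way round below 0.15 rad and height (world z) of tube between 0.025 and 0.033 m and value of joint key above 0.0045 m), for 0.05 s.
At the end, for the whole second after the job is handed in: The tube rests on the mat, centre within 6 mm of the line across it and 30 mm of its middle along it, axis within 0.15 rad of it; the key was then pressed (4.5 of its 6 mm or more) and is up again; vial, cup and bottle stand upright within 10 mm of where they were (all of step 2 and value of joint key below 0.0015 m and distance of each of vial, cup, bottle from where it was at the start of the episode below 0.01 m and angle between each of vial, cup, bottle's own z axis and vertical below 0.2 rad); the robot touches nothing.
It fails at once if the tube is lifted off the mat (more than 7 mm) (height (world z) of tube above 0.036 m).
It fails at once if the vial, the cup or the bottle is moved by more than 10 mm or tipped (distance of any of vial, cup, bottle from where it was at the start of the episode above 0.01 m or angle between any of vial, cup, bottle's own z axis and vertical above 0.2 rad).
It also fails if it takes over 61 s, if anything falls off the work surface, if the arm or the gripper's body presses on something with over 40 N, if the wrist force passes 120 N, or if a joint passes its speed limit or range.

## Robot

A 6-joint arm with a two-finger parallel gripper is mounted at the origin on the work surface. World frame = base frame: x ahead of the robot, y to its left, z up, the work surface at z = 0. Lengths are in mm, angles in degrees, forces in N, time in s.
With the tool pointing down it reaches from about 275 to 850 mm from the base axis. Payload 19 kg.
Tool frame: the origin (TCP) lies between the finger pads; the fingertips stand 14 mm ahead of it and the grasp point (between the pads) lies 5 mm behind it (bot.nose_length is the distance from the TCP to the fingertips, in mm); z points along the fingers, y is the line along which they close (so a half turn about z gives the same grasp; the last joint's range is limited). The gripper opens to 85 mm and grips with 20 to 120 N. Pads are 22 mm wide; open, the fingers measure 114 mm over their backs; the gripper's body (76 mm by 85 mm) begins 54 mm behind the grasp point. The pads swing forward as they close: fully open they stand 13 mm farther back than shut.
Start: joints at [57.181, 8.623, 82.357, -0, 89.026, -7.678], TCP at [244.29, 520.492, 220.167] pointing down, gripper open.
Joint ranges: [-160.23, 160.23], [-39.13, 120.54], [6.94, 153.29], [-79.49, 259.48], [9.18, 160.14], [-161.06, 161.06]. Speed limits (degrees/s): [108.29, 108.29, 127.2, 172.46, 172.46, 172.46].

## Interface

Orientations are given as a 3x3 rotation matrix whose columns are the frame's x, y, z axes.
In Python, from station import bot, camera, camera_model, job, search_frame, outline_of, spot_point gives the robot as it stands.
- The arm moves only by the tool servo_tool, never from a script. Its argument "targets" is a list that holds one entry, the list of rows, each a list of 7 numbers: the shift along the tool's x, y, z in cm, then the turn, a rotation vector about the tool's x, y, z in degrees, then the opening, from -1 (shut) to 1 (fully open). In form: [[[tx, ty, tz, rx, ry, rz, claw], ...]]. A call has 1 to 10 rows; each row is the pose to reach, as a shift and turn from the pose commanded when the call began, along the tool's axes at that moment; what a row does not reach only later rows make up. A row lasts 1/10 s, in which the tool goes at most 50 mm and 8.59 degrees, less where a joint would pass 70% of its speed; a pose out of reach is approached as far as the arm can. A call with a gripper value outside its range is refused whole. The fingers move at their own pace and stop on an object; "newtons" is the grip in N (left out, the last holds). Time passes only in rows, so rows that repeat a pose let the fingers close. It gives the time, the measured TCP pose, the force, the opening and the grip force at its end, in the units of the state.
- bot.read_state(): the state, without advancing time (a new reading comes with each control period).
- camera(name): name is "scene" or "top" or "wrist"; returns the picture (420x560x3 uint8, red, green, blue); there is no depth.
- camera_model(name): a dict with "K" (3x3 intrinsics, pixels), "k1" (the pictures are not rectified: a ray, as slopes to the right and down, at radius r is drawn at 1 + k1 r^2 times it, then the intrinsics apply), "extrinsics" (4x4, takes a point from world to camera coordinates); the wrist camera has in their place "mount" (4x4, takes a point from camera to tool coordinates, whose origin is the TCP and whose axes are the flange's). Camera axes: x right, y down, z forward; pixel columns grow to the right and rows downward; lengths in mm; the calibration is good to about 2 mm. A picture is of the moment at which its call begins: read the wrist's pose just before it. camera_model takes no time and is no camera call.
- job.sign_off(): hands the job in; it is judged then, once.
Trained networks look in the newest picture that a camera, given by its name, has taken for a name from the list of things; names that differ only in an ending like _2 or _b are one class to them, and where a whole thing is asked for, a point or a joint stands for the part that bears it (a point fixed in the world has none). Each returns a list of dicts, best first, with "conf" (0 to 1); they miss things now and then, are a little off and sometimes report something else, mostly with a low value. They report only what shows in the picture. A call takes as long as a camera call.
- search_frame(camera, query): "point" ([x, y, z] in mm, in world coordinates, good to about 4 mm: the middle of the surface that is visible of it).
- outline_of(camera, query): "mask" (420x560 bool, what is visible of it).
- spot_point(camera, query): "point" ([x, y, z] in mm, in world coordinates, good to about 4 mm: a listed point, or the origin of a listed thing).
The state is a dict: "time_s": time; "joint_pos": joint angles; "joint_velocities": joint speeds; "tau": joint torques, N m; "eef_pos": TCP position; "eef_rot": TCP orientation; "ft_force": force on the tool from outside, world axes, zero at the start; "torque": the same for the moment, N m; "width": finger opening in mm; "finger_force": force on a finger pad.
Only numpy, scipy, OpenCV 4.12 (cv2) and the standard library are available. Lean on these libraries where they do the work, as an engineer would, in place of code of your own. Each camera call takes 0.05 s, during which the arm holds its last target. There are 200 camera calls.

## Working session

There is one attempt and no reset: what is moved stays moved. The work goes in short steps, Python scripts to look and compute and a tool call to move; the robot and the scene stay as the last step left them, time stands still between calls to the robot, and variables do not carry over. Pictures are saved under pics/ and viewed, at most 10 in all, crops included, and the job is handed in when it is done.

Besides the shell and the picture viewer there is one more tool, called after "Call:" as name(argument=value, ...), one argument or row to a line, values as JSON. servo_tool: Moves the arm, as the interface text tells. Its arguments: {"type":"object","properties":{"targets":{"type":"array"},"newtons":{"type":"number"}},"required":["targets"]}

```bash
mkdir -p pics; cat > h.py <<'E'
import numpy as np, cv2
from station import *
def und(name,px):
    m=camera_model(name);K=np.array(m["K"]);p=np.atleast_2d(np.array(px,float))
    d=np.c_[(p[:,0]-K[0,2])/K[0,0],(p[:,1]-K[1,2])/K[1,1]];u=d.copy()
    for _ in range(20): u=d/(1+m["k1"]*(u**2).sum(1,keepdims=True))
    return np.c_[u,np.ones(len(u))],m
def plane(name,px,z,st=None):
    u,m=und(name,px)
    if "mount" in m:
        M=np.array(m["mount"]);R=np.array(st["eef_rot"])@M[:3,:3];c=np.array(st["eef_rot"])@M[:3,3]+np.array(st["eef_pos"])
    else:
        E=np.array(m["extrinsics"]);R=E[:3,:3].T;c=-R@E[:3,3]
    d=u@R.T
    return c+d*((z-c[2])/d[:,2])[:,None]
E
python3 - <<'E'
from h import *
im=[camera(n) for n in("top","scene")]
for n,i in zip(("top","scene"),im): cv2.imwrite(f"pics/{n}0.png",i[:,:,::-1])
for q in("line","tube","tube_seam","key_top","vial","cup","bottle","head"):
    for n in("top","scene"):
        r=spot_point(n,q)
        print(q,n,[(np.round(a["point"]).tolist(),round(a["conf"],2)) for a in r[:2]])
print(bot.read_state()["eef_rot"],bot.nose_length)
E
```

```text
line top [([550.0, 16.0, 12.0], 0.83)]
line scene [([554.0, 19.0, 14.0], 0.95)]
tube top [([492.0, 33.0, 30.0], 0.92)]
tube scene [([491.0, 30.0, 34.0], 0.66)]
tube_seam top []
tube_seam scene [([493.0, 30.0, 15.0], 0.62)]
key_top top [([519.0, -115.0, 36.0], 0.41)]
key_top scene [([518.0, -115.0, 38.0], 0.57)]
vial top [([626.0, 22.0, 17.0], 0.58), ([554.0, 18.0, 10.0], 0.27)]
vial scene [([634.0, 20.0, 17.0], 0.64)]
cup top [([535.0, -397.0, -3.0], 0.86)]
cup scene [([542.0, -394.0, -0.0], 0.9), ([562.0, 197.0, 196.0], 0.38)]
bottle top []
bottle scene [([593.0, 444.0, 2.0], 0.59)]
head top [([560.0, 191.0, 194.0], 0.86)]
head scene [([563.0, 196.0, 192.0], 0.74)]
[[-9.05268552e-01  4.24839792e-01  6.29070470e-07]
 [ 4.24839792e-01  9.05268551e-01 -3.92722057e-05]
 [-1.72538734e-05 -3.52846386e-05 -9.99999999e-01]] 14.0
```

View pics/top0.png

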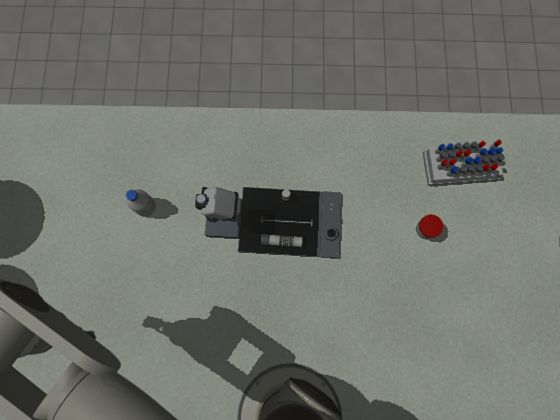

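```bash
cat >> h.py <<'E'
def shift(p,st=None):
    st=st or bot.read_state();R=np.array(st["eef_rot"]);return np.round(R.T@(np.array(p)-np.array(st["eef_pos"]))/10,2)
E
python3 - <<'E'
from h import *
np.set_printoptions(suppress=True,precision=3)
print(camera_model("wrist"))
for p in([330,430,330],[360,10,330],[470,10,330]): print(shift(p))
im=cv2.imread("pics/scene0.png")
E
```

```text
{'K': array([[354.793,   0.   , 285.017],
       [  0.   , 354.793, 212.532],
       [  0.   ,   0.   ,   1.   ]]), 'k1': 0.005480786050199177, 'mount': array([[  -0.001,   -0.95 ,   -0.311,   79.975],
       [   1.   ,   -0.001,   -0.001,    0.022],
       [   0.001,   -0.311,    0.95 , -153.67 ],
       [   0.   ,    0.   ,    0.   ,    1.   ]])}
[-11.6   -4.55 -10.98]
[-32.16 -41.3  -10.98]
[-42.12 -36.63 -10.98]
```

View pics/scene0.png

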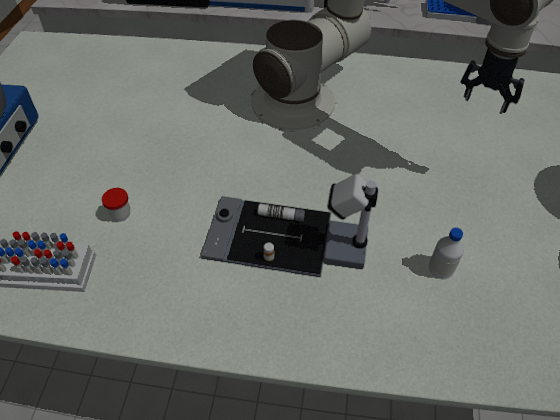

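Call:
servo_tool(
  targets=[
    [[0,0,-5,0,0,0,-1],[-3,-3,-11,0,0,-4,-1],[-6,-8,-11,0,0,-8,-1],[-9,-12.5,-11,0,0,-12,-1],[-12,-17,-11,0,0,-16,-1],[-15,-21,-11,0,0,-20,-1],[-18,-25,-11,0,0,-21.5,-1],[-21.5,-29,-11,0,0,-21.5,-1],[-25,-33,-11,0,0,-21.5,-1],[-28.5,-37,-11,0,0,-21.5,-1]],
  ],
  newtons=30,
)

```text
time_s: 1.9
eef_pos: [332.0, 109.8, 330.5]
eef_rot: [[-0.998, 0.063, 0.001], [0.063, 0.998, 0.0], [-0.001, 0.0, -1.0]]
ft_force: [1.8, 0.2, -0.3]
width: 0.1
finger_force: 0.0
```

```bash
python3 - <<'E'
from h import *
s=bot.read_state();print(s["time_s"],s["eef_pos"],s["joint_velocities"],s["width"]);print(shift([470,10,320]))
E
```

```text
1.9 [332.01205086 109.81714668 330.53986062] [-7.60655815e+01 -5.14364162e+00  3.81806150e+00  6.19740374e-03
  1.61380751e+00 -7.54519849e+01] 0.06725040354861049
[-14.4   -9.09   1.07]
```

Call:
servo_tool(
  targets=[
    [[-3,-5,0,0,0,0,-1],[-6,-9,1,0,0,0,-1],[-10,-9,1,0,0,0,-1],[-14,-9,1,0,0,0,-1],[-14,-9,1,0,0,0,-1],[-14,-9,1,0,0,0,-1]],
  ],
)

```text
time_s: 2.5
eef_pos: [466.4, 12.8, 319.6]
eef_rot: [[-0.998, 0.064, -0.002], [0.064, 0.998, 0.0], [0.002, 0.0, -1.0]]
ft_force: [-1.3, -0.2, 0.3]
width: -0.1
finger_force: 0.0
```

```bash
python3 - <<'E'
from h import *
s=bot.read_state();im=camera("wrist");cv2.imwrite("pics/w1.png",im[:,:,::-1])
np.save("w1.npy",np.array([np.array(s["eef_rot"]).ravel().tolist()+list(s["eef_pos"])]))
print(s["time_s"],s["eef_pos"],s["eef_rot"],s["ft_force"])
for q in("line","tube","key_top","vial"): print(q,[(np.round(a["point"]).tolist(),round(a["conf"],2)) for a in spot_point("wrist",q)[:2]])
E
```

```text
2.5 [466.42833759  12.7950215  319.55011422] [[-9.97965183e-01  6.37369810e-02 -1.75795211e-03]
 [ 6.37367461e-02  9.97966729e-01  1.89387885e-04]
 [ 1.76644873e-03  7.69563680e-05 -9.99998437e-01]] [-1.25430404 -0.24285276  0.32361442]
line [([553.0, 17.0, 16.0], 0.73)]
tube [([492.0, 32.0, 24.0], 0.74)]
key_top [([518.0, -111.0, 36.0], 0.79)]
vial [([630.0, 19.0, 10.0], 0.42), ([521.0, -113.0, 34.0], 0.33)]
```

View pics/w1.png

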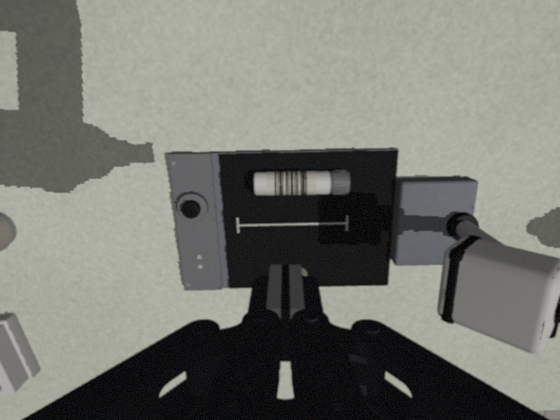

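The wrist view shows the line running from (238,225) to (347,223), the tube from (253,183) to (350,182), and the key at (191,208). The vial is mostly hidden behind the gripper.

```bash
python3 - <<'E'
from h import *
np.set_printoptions(suppress=True,precision=1)
a=np.load("w1.npy")[0];st=dict(eef_rot=a[:9].reshape(3,3),eef_pos=a[9:])
L=plane("wrist",[(238,225),(347,223)],14,st);print(L,np.linalg.norm(L[1]-L[0]))
T=plane("wrist",[(253,183),(350,182)],29,st);print(T,np.linalg.norm(T[1]-T[0]))
K=plane("wrist",[(191,208)],34,st);print(K)
y=(L[1]-L[0])/np.linalg.norm(L[1]-L[0]);x=np.array([y[1],-y[0],0]);c=L.mean(0)
print("yaw",np.degrees(np.arctan2(-y[0],y[1])),c,"key pred",c-30*x-132*y)
t=T.mean(0)-c;print("tube in line",t@x,t@y,np.degrees(np.arctan2(-(T[1]-T[0])@x,(T[1]-T[0])@y)))
# mask fit
m=outline_of("wrist","tube")
if m:
    r=cv2.minAreaRect(np.argwhere(m[0]["mask"])[:,::-1].astype(np.float32));print(m[0]["conf"],r)
E
```

```text
[[549.6 -57.9  14. ]
 [556.3  91.9  14. ]] 149.93849273299108
[[488.5 -30.2  29. ]
 [495.2  93.9  29. ]] 124.27427420182832
[[ 515.2 -112.9   34. ]]
yaw -2.588182787387024 [553.  17.  14.] key pred [ 517.  -113.5   14. ]
tube in line -61.693426695020335 12.10295341601684 -0.5208263301833653
0.68 ((302.00250244140625, 182.67605590820312), (24.448278427124023, 96.11721801757812), 89.19306945800781)
```

```bash
python3 - <<'E'
from h import *
print(shift([484,32,70]))
E
```

```text
[-1.68  2.   25.09]
```

Call:
servo_tool(
  targets=[
    [[-0.5,0.7,5,0,0,-1,-1],[-1,1.5,10,0,0,-1,-1],[-1.7,2,15,0,0,-1,-1],[-1.7,2,20,0,0,-1,-1],[-1.7,2,23.5,0,0,-1,-1],[-1.7,2,24.9,0,0,-1,-1],[-1.7,2,24.9,0,0,-1,-1],[-1.7,2,24.9,0,0,-1,-1]],
  ],
)

```text
time_s: 3.6
eef_pos: [484.8, 31.8, 72.2]
eef_rot: [[-0.999, 0.046, 0.001], [0.046, 0.999, -0.0], [-0.001, -0.0, -1.0]]
ft_force: [0.9, 0.7, 0.2]
width: 0.4
finger_force: 0.0
```

```bash
python3 - <<'E'
from h import *
s=bot.read_state();im=camera("wrist");cv2.imwrite("pics/w2.png",im[:,:,::-1])
print(s["time_s"],s["eef_pos"],s["eef_rot"][0],s["ft_force"],shift([484,32,58]))
E
```

```text
3.6 [484.76236762  31.8161239   72.24963492] [-0.99894567  0.04589573  0.00106743] [0.92022178 0.72845251 0.18429753] [0.11 0.02 1.47]
```

View pics/w2.png

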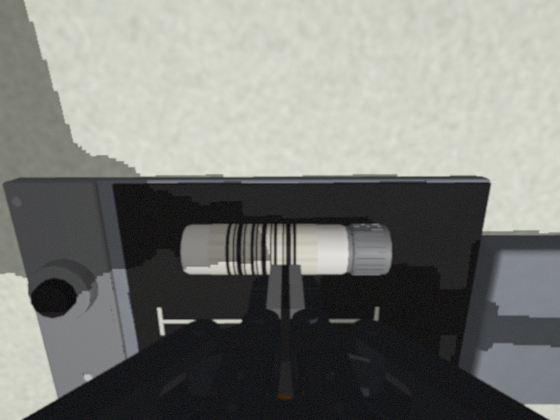

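The fingertip shows at (286,265), above the tube's middle: the tube spans columns 181–392 and rows 223–276. Next I lower it gently.

Call:
servo_tool(
  targets=[
    [[0,0,0.6,0,0,0,-1],[0,0,1.1,0,0,0,-1],[0,0,1.3,0,0,0,-1],[0,0,1.3,0,0,0,-1],[0,0,1.3,0,0,0,-1]],
  ],
)

```text
time_s: 4.15
eef_pos: [484.5, 31.8, 58.3]
eef_rot: [[-0.999, 0.046, -0.0], [0.046, 0.999, -0.0], [0.0, -0.0, -1.0]]
ft_force: [-0.0, 1.1, 0.8]
width: 0.0
finger_force: 0.0
```

Call:
servo_tool(
  targets=[
    [[0,0,0.1,0,0,0,-1],[0,0,0.1,0,0,0,-1],[0,0,0.1,0,0,0,-1]],
  ],
)

```text
time_s: 4.45
eef_pos: [484.5, 31.8, 57.2]
eef_rot: [[-0.999, 0.046, 0.0], [0.046, 0.999, -0.0], [-0.0, -0.0, -1.0]]
ft_force: [-0.4, 0.2, -0.2]
width: -0.3
finger_force: 0.0
```

Call:
servo_tool(
  targets=[
    [[0,0,0.1,0,0,0,-1],[0,0,0.1,0,0,0,-1],[0,0,0.1,0,0,0,-1]],
  ],
)

```text
time_s: 4.75
eef_pos: [484.4, 31.8, 56.2]
eef_rot: [[-0.999, 0.046, -0.0], [0.046, 0.999, -0.0], [0.0, -0.0, -1.0]]
ft_force: [-0.2, 0.0, -0.4]
width: -0.1
finger_force: 0.0
```

Call:
servo_tool(
  targets=[
    [[-0.2,0,0,0,0,0,-1],[-0.4,0,0,0,0,0,-1],[-0.6,0,0,0,0,0,-1],[-0.6,0,0,0,0,0,-1]],
  ],
)

```text
time_s: 5.15
eef_pos: [490.7, 31.5, 56.2]
eef_rot: [[-0.999, 0.046, -0.0], [0.046, 0.999, -0.0], [0.0, -0.0, -1.0]]
ft_force: [-0.1, -0.5, 0.5]
width: -0.3
finger_force: 0.0
```

```bash
python3 - <<'E'
from h import *
s=bot.read_state();im=camera("wrist");cv2.imwrite("pics/w3.png",im[:,:,::-1])
print(s["eef_pos"],s["ft_force"])
st=s
m=outline_of("wrist","tube");M=m[0]["mask"].astype(np.uint8);print(m[0]["conf"],cv2.boundingRect(M))
E
```

```text
[490.70727359  31.46737762  56.16782665] [-0.14599302 -0.53053879  0.49956228]
0.58 (171, 223, 231, 57)
```

View pics/w3.png

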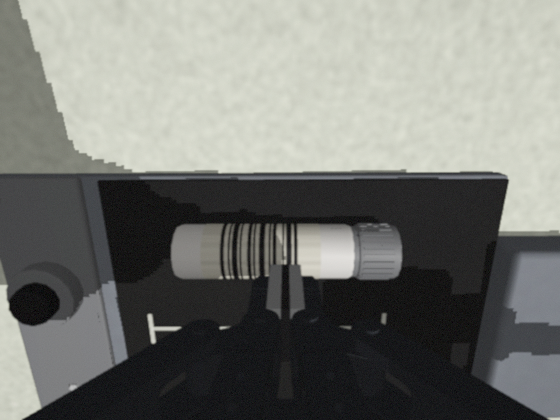

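```bash
cat >> h.py <<'E'
C=np.array([553,17,14.]);Y=np.array([.0452,.999,0]);X=np.array([.999,-.0452,0])
def tubepos(px_top,px_bot,st):
    "axis point from tangent rays (top, bottom silhouette px at one column) : bisector cut at z=29"
    u,m=und("wrist",[px_top,px_bot]);u/=np.linalg.norm(u,axis=1)[:,None];b=u.sum(0);b/=b[2]
    M=np.array(m["mount"]);R=np.array(st["eef_rot"]);c=R@M[:3,3]+np.array(st["eef_pos"]);d=R@M[:3,:3]@b
    half=np.arccos(u[0]@u[1])/2
    p=c+d*((29-c[2])/d[2]);return p,half
def rel(p): d=np.array(p)-C;return np.round([d@X,d@Y,d[2]],1)
E
python3 - <<'E'
from h import *
st=bot.read_state()
for col in(190,340,390):
    p,h=tubepos((col,223.5),(col,279),st);print(p,rel(p),"r from z29:",np.sin(h)*np.linalg.norm(p[[0,2]]-np.array([st["eef_pos"][0]-80,st["eef_pos"][2]+153.7])))
print(plane("wrist",[(151,328),(384,327)],14,st), st["eef_pos"])
E
```

```text
[489.55670568 -21.52257615  29.        ] [-61.6 -41.4  15. ] r from z29: 14.699704300992426
[493.45810558  61.72818365  29.        ] [-61.5  42.   15. ] r from z29: 15.153587290748078
[494.75712746  89.44769671  29.        ] [-61.5  69.7  15. ] r from z29: 14.752517824506404
[[549.09123362 -58.54914694  14.        ]
 [555.39767767  92.41977063  14.        ]] [490.44626643  31.48265659  56.12558297]
```

Call:
servo_tool(
  targets=[
    [[0,0,0.1,0,0,0,-1],[0,0,0.1,0,0,0,-1],[0,0,0.1,0,0,0,-1]],
  ],
)

```text
time_s: 5.55
eef_pos: [490.4, 31.5, 55.2]
eef_rot: [[-0.999, 0.046, -0.0], [0.046, 0.999, -0.0], [0.0, -0.0, -1.0]]
ft_force: [0.3, 0.9, -0.5]
width: 0.2
finger_force: 0.0
```

Call:
servo_tool(
  targets=[
    [[0,0,0.1,0,0,0,-1],[0,0,0.1,0,0,0,-1],[0,0,0.1,0,0,0,-1]],
  ],
)

```text
time_s: 5.85
eef_pos: [490.4, 31.5, 54.2]
eef_rot: [[-0.999, 0.046, -0.0], [0.046, 0.999, -0.0], [0.0, -0.0, -1.0]]
ft_force: [0.0, 0.2, 0.2]
width: 0.2
finger_force: 0.0
```

Call:
servo_tool(
  targets=[
    [[0,0,0.1,0,0,0,-1],[0,0,0.1,0,0,0,-1],[0,0,0.1,0,0,0,-1]],
  ],
)

```text
time_s: 6.15
eef_pos: [490.4, 31.5, 53.2]
eef_rot: [[-0.999, 0.046, -0.0], [0.046, 0.999, -0.0], [0.0, -0.0, -1.0]]
ft_force: [-0.1, -0.6, -0.3]
width: 0.3
finger_force: 0.0
```

Call:
servo_tool(
  targets=[
    [[0,0,0.1,0,0,0,-1],[0,0,0.1,0,0,0,-1],[0,0,0.1,0,0,0,-1]],
  ],
)

```text
time_s: 6.45
eef_pos: [490.4, 31.5, 52.2]
eef_rot: [[-0.999, 0.046, -0.0], [0.046, 0.999, -0.0], [0.0, -0.0, -1.0]]
ft_force: [0.6, 0.1, -0.7]
width: 0.2
finger_force: 0.0
```

```bash
python3 - <<'E'
from h import *
s=bot.read_state();im=camera("wrist");cv2.imwrite("pics/w4.png",cv2.resize(im[200:340,150:430,::-1],None,fx=2.8,fy=2.8))
print(s["eef_pos"],s["ft_force"],s["tau"])
E
```

```text
[490.43562247  31.48416088  52.16899787] [ 0.60327793  0.05700385 -0.65881173] [-8.12654926e-04 -5.95233572e+01 -5.01236629e+01 -9.96008457e-04
 -9.27989662e-03  3.14700560e-05]
```

View pics/w4.png

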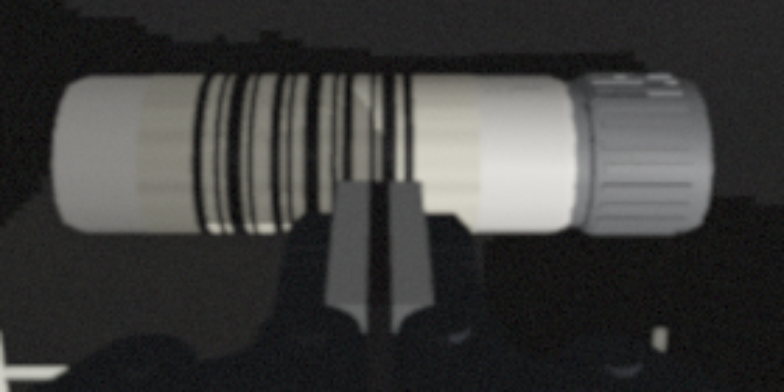

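```bash
python3 - <<'E'
from h import *
st=bot.read_state();P=plane("wrist",[(286,264.6)]*4,0,st);a=plane("wrist",[(286,264.6)],100,st)[0];b=P[0]
for x in(476,479.4,484,490.4,500): print(x,a[2]+(b[2]-a[2])*(x-a[0])/(b[0]-a[0]))
E
```

```text
476 74.06128847718628
479.4 67.2147882651243
484 57.95187621351092
490.4 45.06434640257069
500 25.733051686160223
```

Call:
servo_tool(
  targets=[
    [[0,0,0.1,0,0,0,-1],[0,0,0.2,0,0,0,-1],[0,0,0.2,0,0,0,-1]],
  ],
)

```text
time_s: 6.8
eef_pos: [490.4, 31.5, 50.0]
eef_rot: [[-0.999, 0.046, -0.0], [0.046, 0.999, -0.0], [0.0, -0.0, -1.0]]
ft_force: [0.0, 0.2, 0.2]
width: -0.2
finger_force: 0.0
```

Call:
servo_tool(
  targets=[
    [[0,0,0.1,0,0,0,-1],[0,0,0.15,0,0,0,-1],[0,0,0.15,0,0,0,-1]],
  ],
)

```text
time_s: 7.1
eef_pos: [490.4, 31.5, 48.6]
eef_rot: [[-0.999, 0.046, -0.0], [0.046, 0.999, -0.0], [0.0, -0.0, -1.0]]
ft_force: [0.7, -0.7, 0.1]
width: 0.1
finger_force: 0.0
```

Call:
servo_tool(
  targets=[
    [[0,0,0.1,0,0,0,-1],[0,0,0.15,0,0,0,-1],[0,0,0.15,0,0,0,-1]],
  ],
)

```text
time_s: 7.4
eef_pos: [490.4, 31.5, 47.1]
eef_rot: [[-0.999, 0.046, -0.0], [0.046, 0.999, -0.0], [0.0, -0.0, -1.0]]
ft_force: [-0.1, 0.5, -0.5]
width: 0.0
finger_force: 0.0
```

```bash
python3 - <<'E'
from h import *
im=camera("scene");cv2.imwrite("pics/s2.png",cv2.resize(im[120:290,190:390,::-1],None,fx=3.5,fy=3.5,interpolation=cv2.INTER_CUBIC))
E
```

```text
(no output)
```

View pics/s2.png

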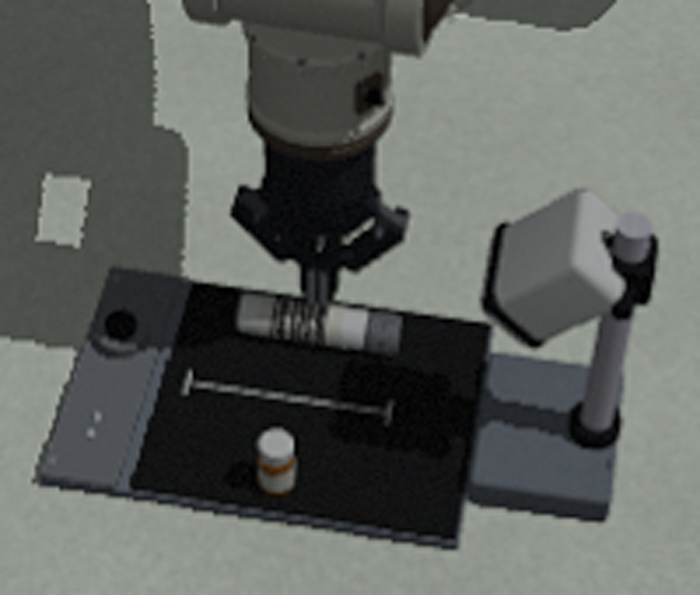

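The scene crop shows the closed fingertip at (318,305), just above or on the tube's rear upper side. The tube hasn't moved.

```bash
python3 - <<'E'
from h import *
s=bot.read_state();m=camera_model("scene");E=np.array(m["extrinsics"]);K=np.array(m["K"])
for x in(490.4,501):
  for z in(0,-7,-14):
    p=np.array([x,s["eef_pos"][1],s["eef_pos"][2]+z,1]);q=(E@p)[:3];u=q[:2]/q[2];u*=1+m["k1"]*(u@u)
    px=K[:2,:2]@u+K[:2,2];print(x,z,(px-[190,120])*3.5)
print(s["eef_pos"],s["width"],s["joint_pos"])
E
```

```text
490.4 0 [319.62018394 303.14792263]
490.4 -7 [319.61133421 309.23498868]
490.4 -14 [319.60253898 315.27297324]
501 0 [317.57226211 314.1027763 ]
501 -7 [317.57167469 320.1762341 ]
501 -14 [317.57108006 326.20039464]
[490.43560661  31.49444026  47.17630534] -0.10006399554029397 [-5.31279440e+00  6.03325829e+00  1.06272201e+02 -5.56651491e-03
  6.76982279e+01 -9.26693686e+01]
```

Call:
servo_tool(
  targets=[
    [[0,0,0.1,0,0,0,-1],[0,0,0.1,0,0,0,-1],[0,0,0.1,0,0,0,-1]],
  ],
)

```text
time_s: 7.75
eef_pos: [490.4, 31.5, 46.2]
eef_rot: [[-0.999, 0.046, -0.0], [0.046, 0.999, -0.0], [0.0, -0.0, -1.0]]
ft_force: [0.0, -0.1, -1.2]
width: -0.1
finger_force: 0.0
```

Call:
servo_tool(
  targets=[
    [[0,0,0.1,0,0,0,-1],[0,0,0.1,0,0,0,-1],[0,0,0.1,0,0,0,-1]],
  ],
)

```text
time_s: 8.05
eef_pos: [490.4, 31.5, 45.2]
eef_rot: [[-0.999, 0.046, -0.0], [0.046, 0.999, -0.0], [0.0, -0.0, -1.0]]
ft_force: [0.4, 0.3, -0.3]
width: -0.2
finger_force: 0.0
```

Call:
servo_tool(
  targets=[
    [[0,0,0.1,0,0,0,-1],[0,0,0.1,0,0,0,-1],[0,0,0.1,0,0,0,-1]],
  ],
)

```text
time_s: 8.35
eef_pos: [490.5, 31.5, 44.2]
eef_rot: [[-0.999, 0.046, -0.0], [0.046, 0.999, -0.0], [0.0, -0.0, -1.0]]
ft_force: [-0.7, 0.2, 0.4]
width: -0.6
finger_force: 0.0
```

Call:
servo_tool(
  targets=[
    [[0,0,0.1,0,0,0,-1],[0,0,0.1,0,0,0,-1]],
  ],
)

```text
time_s: 8.55
eef_pos: [490.4, 31.5, 43.1]
eef_rot: [[-0.999, 0.046, -0.0], [0.046, 0.999, -0.0], [0.0, -0.0, -1.0]]
ft_force: [0.0, 0.1, 0.3]
width: 0.0
finger_force: 0.0
```

Call:
servo_tool(
  targets=[
    [[0,0,0.1,0,0,0,-1],[0,0,0.1,0,0,0,-1]],
  ],
)

```text
time_s: 8.75
eef_pos: [490.4, 31.5, 42.1]
eef_rot: [[-0.999, 0.046, -0.0], [0.046, 0.999, -0.0], [0.0, -0.0, -1.0]]
ft_force: [0.0, 0.2, 0.1]
width: 0.1
finger_force: 0.0
```

Call:
servo_tool(
  targets=[
    [[0,0,0.1,0,0,0,-1],[0,0,0.1,0,0,0,-1]],
  ],
)

```text
time_s: 8.95
eef_pos: [490.4, 31.5, 41.1]
eef_rot: [[-0.999, 0.046, -0.0], [0.046, 0.999, -0.0], [0.0, -0.0, -1.0]]
ft_force: [-0.1, 0.1, -0.2]
width: -0.1
finger_force: 0.0
```

Call:
servo_tool(
  targets=[
    [[0,0,0.1,0,0,0,-1],[0,0,0.1,0,0,0,-1]],
  ],
)

```text
time_s: 9.15
eef_pos: [490.4, 31.5, 40.1]
eef_rot: [[-0.999, 0.046, -0.0], [0.046, 0.999, -0.0], [0.0, -0.0, -1.0]]
ft_force: [0.3, -0.0, -0.8]
width: -0.4
finger_force: 0.0
```

Call:
servo_tool(
  targets=[
    [[0,0,0.1,0,0,0,-1],[0,0,0.1,0,0,0,-1]],
  ],
)

```text
time_s: 9.35
eef_pos: [490.4, 31.5, 39.1]
eef_rot: [[-0.999, 0.046, -0.0], [0.046, 0.999, -0.0], [0.0, -0.0, -1.0]]
ft_force: [0.1, 0.1, 0.5]
width: -0.2
finger_force: 0.0
```

```bash
python3 - <<'E'
from h import *
im=camera("wrist");a=cv2.resize(im[200:340,180:400,::-1],None,fx=3,fy=3)
b=cv2.resize(camera("scene")[170:240,235:330,::-1],None,fx=5,fy=5,interpolation=cv2.INTER_CUBIC)[:350]
o=np.zeros((600,800,3),np.uint8);a=cv2.resize(a,(390,248));o[:248,:390]=a;o[250:600,:b.shape[1]]=b;cv2.imwrite("pics/w5.png",o)
E
```

```text
(no output)
```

View pics/w5.png

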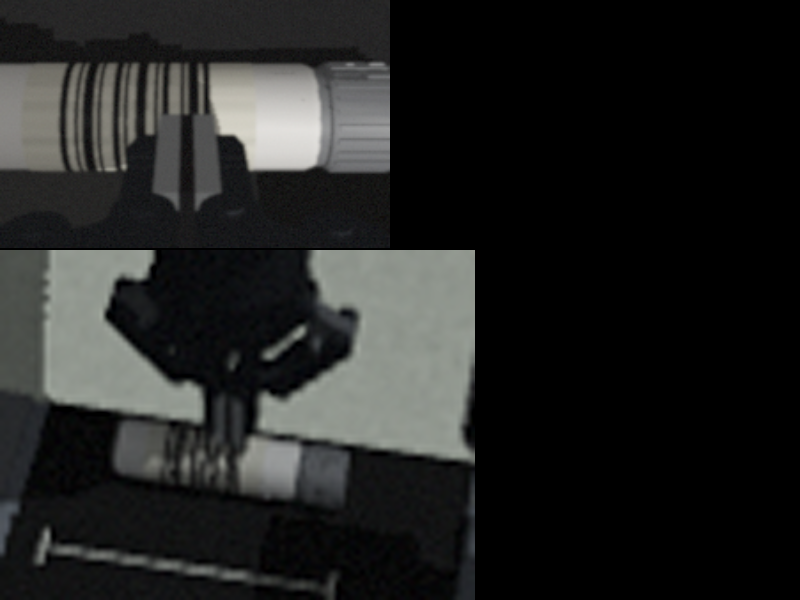

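The wrist half shows the tip at about (186,113), over the tube's rear half. The scene half shows it overlapping only the tube's upper edge, so it's still just above.

Call:
servo_tool(
  targets=[
    [[0,0,0.1,0,0,0,-1],[0,0,0.1,0,0,0,-1]],
  ],
)

```text
time_s: 9.65
eef_pos: [490.4, 31.5, 38.1]
eef_rot: [[-0.999, 0.046, -0.0], [0.046, 0.999, -0.0], [0.0, -0.0, -1.0]]
ft_force: [-0.1, 0.4, -0.0]
width: -0.2
finger_force: 0.0
```

Call:
servo_tool(
  targets=[
    [[0,0,0.1,0,0,0,-1],[0,0,0.1,0,0,0,-1]],
  ],
)

```text
time_s: 9.85
eef_pos: [490.3, 31.5, 37.1]
eef_rot: [[-0.999, 0.046, -0.0], [0.046, 0.999, -0.0], [0.0, -0.0, -1.0]]
ft_force: [-0.3, -0.1, 0.1]
width: 0.1
finger_force: 0.0
```

Call:
servo_tool(
  targets=[
    [[0,0,0.1,0,0,0,-1],[0,0,0.1,0,0,0,-1]],
  ],
)

```text
time_s: 10.05
eef_pos: [490.4, 31.5, 36.1]
eef_rot: [[-0.999, 0.046, -0.0], [0.046, 0.999, -0.0], [0.0, -0.0, -1.0]]
ft_force: [0.0, -0.2, 0.4]
width: -0.3
finger_force: 0.0
```

Call:
servo_tool(
  targets=[
    [[0,0,0.1,0,0,0,-1],[0,0,0.1,0,0,0,-1]],
  ],
)

```text
time_s: 10.25
eef_pos: [490.4, 31.5, 35.1]
eef_rot: [[-0.999, 0.046, -0.0], [0.046, 0.999, -0.0], [0.0, -0.0, -1.0]]
ft_force: [-0.5, 0.2, 0.1]
width: 0.1
finger_force: 0.0
```

Call:
servo_tool(
  targets=[
    [[0,0,0.1,0,0,0,-1],[0,0,0.1,0,0,0,-1]],
  ],
)

```text
time_s: 10.45
eef_pos: [490.4, 31.5, 34.1]
eef_rot: [[-0.999, 0.046, -0.0], [0.046, 0.999, -0.0], [0.0, -0.0, -1.0]]
ft_force: [-0.0, 0.2, -0.6]
width: 0.4
finger_force: 0.0
```

Call:
servo_tool(
  targets=[
    [[0,0,0.1,0,0,0,-1],[0,0,0.1,0,0,0,-1]],
  ],
)

```text
time_s: 10.65
eef_pos: [490.4, 31.5, 33.1]
eef_rot: [[-0.999, 0.046, -0.0], [0.046, 0.999, -0.0], [0.0, -0.0, -1.0]]
ft_force: [0.2, 0.2, 0.8]
width: -0.2
finger_force: 0.0
```

Call:
servo_tool(
  targets=[
    [[0,0,0.1,0,0,0,-1],[0,0,0.1,0,0,0,-1],[0,0,0.1,0,0,0,-1]],
  ],
)

```text
time_s: 10.95
eef_pos: [491.0, 31.5, 32.8]
eef_rot: [[-0.999, 0.046, 0.001], [0.046, 0.999, -0.0], [-0.001, -0.0, -1.0]]
ft_force: [0.4, -0.1, 7.6]
width: 0.1
finger_force: 3.5
```

Call:
servo_tool(
  targets=[
    [[0,0,0.1,0,0,0,-1],[0,0,0.1,0,0,0,-1],[0,0,0.1,0,0,0,-1]],
  ],
)

```text
time_s: 11.25
eef_pos: [491.8, 31.4, 32.6]
eef_rot: [[-0.999, 0.046, 0.003], [0.046, 0.999, -0.0], [-0.003, -0.0, -1.0]]
ft_force: [-0.4, 1.0, 17.1]
width: 0.3
finger_force: 8.2
```

```bash
cat >> h.py <<'E'
def seetube():
    st=bot.read_state();im=camera("wrist");g=im.min(2).astype(float);out=[]
    r=outline_of("wrist","tube")
    if not r: print("no mask");return
    M=r[0]["mask"];x,y,w,h=cv2.boundingRect(M.astype(np.uint8))
    for col in(x+int(.12*w),x+int(.75*w),x+int(.9*w)):
        rows=np.flatnonzero(M[:,col]);p,hh=tubepos((col,rows[0]),(col,rows[-1]+1),st);out.append(rel(p).tolist()+[round(len(rows),0)])
    e=[rel(plane("wrist",[(c,y+h/2)],29,st)[0])[1] for c in(x,x+w)]
    print("conf",round(r[0]["conf"],2),"x,y,z,rows:",out,"ends y",e,"yc",np.mean(e),"F",np.round(st["ft_force"],1),"tip rel",rel(st["eef_pos"]))
E
python3 -c "
from h import *
seetube()
F=[]
for i in range(6): F.append(bot.read_state()['ft_force']);camera('wrist')
print(np.mean(F,0),np.std(F,0))"
```

```text
conf 0.58 x,y,z,rows: [[-60.4, -37.3, 15.0, 60], [-60.5, 44.4, 15.0, 59], [-60.2, 63.6, 15.0, 62]] ends y [np.float64(-52.6), np.float64(76.9)] yc 12.150000000000002 F [-0.4  1.  17.1] tip rel [-61.8  11.6  18.6]
[ 0.50676347  0.45236908 16.59291005] [0.51395184 0.44446328 0.48733398]
```

Contact comes at TCP z ≈ 33, so the tip really sits about 11 mm behind the TCP. Now a first stroke at about 8 N.

Call:
servo_tool(
  targets=[
    [[0,0,-0.09,0,0,0,-1],[-0.2,0,-0.09,0,0,0,-1],[-0.5,0,-0.09,0,0,0,-1],[-0.8,0,-0.09,0,0,0,-1],[-1.1,0,-0.09,0,0,0,-1],[-1.4,0,-0.09,0,0,0,-1],[-1.6,0,-0.09,0,0,0,-1],[-1.7,0,-0.09,0,0,0,-1],[-1.7,0,-0.09,0,0,0,-1]],
  ],
)

```text
time_s: 12.55
eef_pos: [508.2, 30.7, 32.7]
eef_rot: [[-0.999, 0.046, 0.001], [0.046, 0.999, -0.0], [-0.001, -0.0, -1.0]]
ft_force: [0.4, -0.1, 10.0]
width: -0.4
finger_force: 4.8
```

```bash
python3 -c "
from h import *
seetube()"
```

```text
conf 0.86 x,y,z,rows: [[-52.5, -37.1, 15.0, 62], [-52.3, 44.4, 15.0, 62], [-52.3, 63.8, 15.0, 64]] ends y [np.float64(-52.6), np.float64(76.9)] yc 12.150000000000002 F [ 0.4 -0.1 10. ] tip rel [-45.4  11.6  18.7]
```

Call:
servo_tool(
  targets=[
    [[0,0,-0.5,0,0,0,-1],[0,0,-0.8,0,0,0,-1],[0.8,0,-0.8,0,0,0,-1],[1.6,0,-0.8,0,0,0,-1],[1.6,0,-0.8,0,0,0,-1],[1.6,0,-0.4,0,0,0,-1],[1.6,0,-0.1,0,0,0,-1],[1.6,0,0,0,0,0,-1],[1.6,0,0,0,0,0,-1]],
  ],
)

```text
time_s: 13.55
eef_pos: [492.1, 31.4, 32.5]
eef_rot: [[-0.999, 0.046, 0.001], [0.046, 0.999, -0.0], [-0.001, -0.0, -1.0]]
ft_force: [-0.9, 0.3, 8.9]
width: 0.0
finger_force: 4.6
```

Call:
servo_tool(
  targets=[
    [[-0.2,0,0,0,0,0,-1],[-0.6,0,0,0,0,0,-1],[-1.1,0,0,0,0,0,-1],[-1.6,0,0,0,0,0,-1],[-2.1,0,0,0,0,0,-1],[-2.6,0,0,0,0,0,-1],[-3.0,0,0,0,0,0,-1],[-3.3,0,0,0,0,0,-1],[-3.4,0,0,0,0,0,-1],[-3.4,0,0,0,0,0,-1]],
  ],
)

```text
time_s: 14.55
eef_pos: [526.4, 29.8, 32.6]
eef_rot: [[-0.999, 0.046, 0.002], [0.046, 0.999, -0.0], [-0.002, -0.0, -1.0]]
ft_force: [0.3, -0.1, 11.7]
width: -0.4
finger_force: 5.4
```

```bash
python3 -c "
from h import *
seetube()"
```

```text
conf 0.66 x,y,z,rows: [[-35.0, -36.5, 15.0, 61], [-34.6, 44.8, 15.0, 62], [-35.1, 64.2, 15.0, 64]] ends y [np.float64(-52.0), np.float64(77.2)] yc 12.600000000000001 F [ 0.3 -0.1 11.7] tip rel [-27.1  11.6  18.6]
```

Works well: the tube is at −35. Repeat the same stroke.

Call:
servo_tool(
  targets=[
    [[0,0,-0.5,0,0,0,-1],[0,0,-0.8,0,0,0,-1],[0.8,0,-0.8,0,0,0,-1],[1.7,0,-0.8,0,0,0,-1],[1.7,0,-0.8,0,0,0,-1],[1.7,0,-0.4,0,0,0,-1],[1.7,0,-0.1,0,0,0,-1],[1.7,0,0.02,0,0,0,-1],[1.7,0,0.02,0,0,0,-1]],
  ],
)

```text
time_s: 15.55
eef_pos: [509.2, 30.6, 32.4]
eef_rot: [[-0.999, 0.046, 0.001], [0.046, 0.999, -0.0], [-0.001, -0.0, -1.0]]
ft_force: [-0.6, 0.6, 10.8]
width: -0.1
finger_force: 5.1
```

Call:
servo_tool(
  targets=[
    [[-0.2,0,0,0,0,0,-1],[-0.6,0,0,0,0,0,-1],[-1.1,0,0,0,0,0,-1],[-1.6,0,0,0,0,0,-1],[-2.1,0,0,0,0,0,-1],[-2.6,0,0,0,0,0,-1],[-3.0,0,0,0,0,0,-1],[-3.3,0,0,0,0,0,-1],[-3.4,0,0,0,0,0,-1],[-3.4,0,0,0,0,0,-1]],
  ],
)

```text
time_s: 16.55
eef_pos: [543.6, 29.0, 32.6]
eef_rot: [[-0.999, 0.046, 0.002], [0.046, 0.999, -0.0], [-0.002, -0.0, -1.0]]
ft_force: [0.8, -0.1, 13.4]
width: -0.1
finger_force: 6.1
```

```bash
python3 -c "
from h import *
seetube()"
```

```text
conf 0.69 x,y,z,rows: [[-17.6, -37.1, 15.0, 60], [-17.5, 44.8, 15.0, 62], [-17.5, 64.2, 15.0, 64]] ends y [np.float64(-52.6), np.float64(77.2)] yc 12.3 F [ 0.8 -0.1 13.4] tip rel [-10.   11.6  18.6]
```

Call:
servo_tool(
  targets=[
    [[0,0,-0.5,0,0,0,-1],[0,0,-0.8,0,0,0,-1],[0.8,0,-0.8,0,0,0,-1],[1.7,0,-0.8,0,0,0,-1],[1.7,0,-0.8,0,0,0,-1],[1.7,0,-0.4,0,0,0,-1],[1.7,0,-0.1,0,0,0,-1],[1.7,0,0.02,0,0,0,-1],[1.7,0,0.02,0,0,0,-1]],
  ],
)

```text
time_s: 17.55
eef_pos: [526.2, 29.8, 32.3]
eef_rot: [[-0.999, 0.046, 0.002], [0.046, 0.999, -0.0], [-0.002, -0.0, -1.0]]
ft_force: [-0.3, -0.2, 11.1]
width: -0.0
finger_force: 5.7
```

Call:
servo_tool(
  targets=[
    [[-0.2,0,0,0,0,0,-1],[-0.6,0,0,0,0,0,-1],[-1.1,0,0,0,0,0,-1],[-1.6,0,0,0,0,0,-1],[-2.1,0,0,0,0,0,-1],[-2.6,0,0,0,0,0,-1],[-3.0,0,0,0,0,0,-1],[-3.3,0,0,0,0,0,-1],[-3.4,0,0,0,0,0,-1],[-3.4,0,0,0,0,0,-1]],
  ],
)

```text
time_s: 18.55
eef_pos: [560.7, 28.2, 32.6]
eef_rot: [[-0.999, 0.046, 0.002], [0.046, 0.999, -0.0], [-0.002, -0.0, -1.0]]
ft_force: [1.1, 0.3, 14.2]
width: 0.0
finger_force: 7.0
```

Call:
servo_tool(
  targets=[
    [[0,0,-0.5,0,0,0,-1],[0,0,-3,0,0,0,-1],[3,0,-7,0,0,0,-1],[5,0,-10,0,0,0,-1],[5,0,-10,0,0,0,-1],[5,0,-10,0,0,0,-1]],
  ],
)

```text
time_s: 19.15
eef_pos: [509.6, 30.6, 132.1]
eef_rot: [[-0.999, 0.046, 0.001], [0.046, 0.999, -0.0], [-0.001, -0.0, -1.0]]
ft_force: [-1.2, -0.4, -0.3]
width: 0.2
finger_force: 0.0
```

```bash
python3 - <<'E'
from h import *
seetube();s=bot.read_state();im=camera("wrist");cv2.imwrite("pics/w6.png",im[:,:,::-1])
np.save("w6.npy",np.array(np.array(s["eef_rot"]).ravel().tolist()+list(s["eef_pos"])));print(s["eef_pos"],s["time_s"])
E
```

```text
conf 0.84 x,y,z,rows: [[-0.3, -35.7, 15.0, 38], [-0.6, 43.9, 15.0, 37], [-0.6, 63.0, 15.0, 39]] ends y [np.float64(-50.8), np.float64(75.7)] yc 12.450000000000003 F [-1.2 -0.4 -0.3] tip rel [-44.   11.6 118.1]
[509.3988798   30.59891606 130.71301785] 19.25
```

View pics/w6.png

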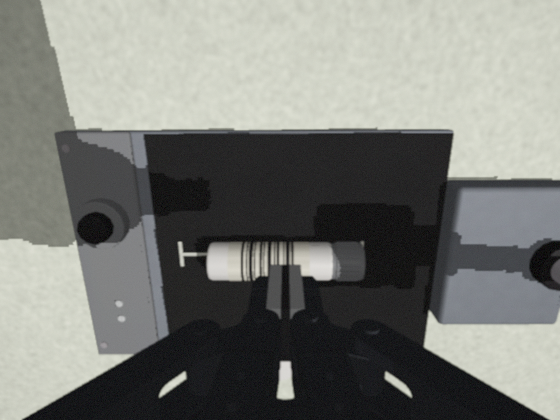

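The tube (columns 207–365, rows 241–281) now covers the line. The line's stub shows at (182–207, 254), and the key top is at (96,228).

```bash
python3 - <<'E'
from h import *
a=np.load("w6.npy");st=dict(eef_rot=a[:9].reshape(3,3),eef_pos=a[9:])
for p in plane("wrist",[(182,254),(204,254)],14,st): print(rel(p))
k=plane("wrist",[(96,227)],34,st)[0];print("key",k,C-30*X-132*Y)
k=(k+C-30*X-132*Y)/2;k[2]=70;print(shift(k),bot.read_state()["eef_pos"])
E
```

```text
[  0.2 -74.6   0. ]
[  0.2 -56.3   0. ]
key [ 515.83250406 -112.16905473   34.        ] [ 517.0636 -113.512    14.    ]
[ -1.38 -14.3    6.05] [509.33909064  30.60400173 130.48544202]
```

Call:
servo_tool(
  targets=[
    [[-0.5,-4,0,0,0,0,-1],[-0.9,-8,0,0,0,0,-1],[-1.4,-12,0,0,0,0,-1],[-1.4,-14.3,2,0,0,0,-1],[-1.4,-14.3,5,0,0,0,-1],[-1.4,-14.3,8,0,0,0,-1],[-1.4,-14.3,9.8,0,0,0,-1],[-1.4,-14.3,10.3,0,0,0,-1],[-1.4,-14.3,10.3,0,0,0,-1],[-1.4,-14.3,10.3,0,0,0,-1]],
  ],
)

```text
time_s: 20.3
eef_pos: [517.3, -113.0, 29.3]
eef_rot: [[-0.999, 0.046, 0.001], [0.046, 0.999, -0.0], [-0.001, -0.0, -1.0]]
ft_force: [0.0, -0.3, -0.3]
width: -0.3
finger_force: 0.0
```

Call:
servo_tool(
  targets=[
    [[0,0,0.2,0,0,0,-1],[0,0,0.4,0,0,0,-1],[0,0,0.5,0,0,0,-1],[0,0,0.5,0,0,0,-1]],
  ],
)

```text
time_s: 20.7
eef_pos: [517.2, -113.0, 24.0]
eef_rot: [[-0.999, 0.046, 0.001], [0.046, 0.999, -0.0], [-0.001, -0.0, -1.0]]
ft_force: [2.7, 0.3, 2.4]
width: 0.4
finger_force: 1.5
```

Call:
servo_tool(
  targets=[
    [[0,0,0.2,0,0,0,-1],[0,0,0.4,0,0,0,-1],[0,0,0.55,0,0,0,-1],[0,0,0.6,0,0,0,-1],[0,0,0.6,0,0,0,-1]],
  ],
)

```text
time_s: 21.2
eef_pos: [517.5, -113.1, 20.2]
eef_rot: [[-0.999, 0.046, 0.002], [0.046, 0.999, -0.001], [-0.002, -0.001, -1.0]]
ft_force: [-13.4, 4.7, 44.8]
width: 0.3
finger_force: 22.3
```

Call:
servo_tool(
  targets=[
    [[0,0,-0.3,0,0,0,-1],[0,0,-0.3,0,0,0,-1],[0,0,-0.3,0,0,0,-1]],
  ],
)

```text
time_s: 21.5
eef_pos: [517.2, -113.0, 21.0]
eef_rot: [[-0.999, 0.046, 0.001], [0.046, 0.999, -0.0], [-0.001, -0.0, -1.0]]
ft_force: [3.0, -1.3, 4.7]
width: -0.2
finger_force: 2.4
```

Call:
servo_tool(
  targets=[
    [[0,0,-0.15,0,0,0,-1],[0,0,-0.15,0,0,0,-1],[0,0,-0.15,0,0,0,-1]],
  ],
)

```text
time_s: 21.8
eef_pos: [516.8, -112.9, 22.2]
eef_rot: [[-0.999, 0.046, -0.0], [0.046, 0.999, -0.0], [0.0, -0.0, -1.0]]
ft_force: [2.9, -0.8, 4.3]
width: -0.1
finger_force: 2.0
```

Call:
servo_tool(
  targets=[
    [[0,0,-0.15,0,0,0,-1],[0,0,-0.15,0,0,0,-1],[0,0,-0.15,0,0,0,-1]],
  ],
)

```text
time_s: 22.1
eef_pos: [516.7, -112.9, 23.6]
eef_rot: [[-0.999, 0.046, -0.0], [0.046, 0.999, -0.0], [0.0, -0.0, -1.0]]
ft_force: [1.3, 0.0, 2.8]
width: 0.1
finger_force: 1.6
```

Call:
servo_tool(
  targets=[
    [[0,0,-0.15,0,0,0,-1],[0,0,-0.15,0,0,0,-1],[0,0,-0.15,0,0,0,-1]],
  ],
)

```text
time_s: 22.4
eef_pos: [516.6, -112.8, 25.1]
eef_rot: [[-0.999, 0.046, -0.0], [0.046, 0.999, 0.0], [0.0, 0.0, -1.0]]
ft_force: [0.1, -1.0, 2.4]
width: 0.0
finger_force: 1.2
```

Call:
servo_tool(
  targets=[
    [[0,0,-0.15,0,0,0,-1],[0,0,-0.15,0,0,0,-1],[0,0,-0.15,0,0,0,-1]],
  ],
)

```text
time_s: 22.7
eef_pos: [516.7, -112.8, 26.6]
eef_rot: [[-0.999, 0.046, -0.0], [0.046, 0.999, 0.0], [0.0, -0.0, -1.0]]
ft_force: [-0.6, -0.1, 1.9]
width: -0.4
finger_force: 0.7
```

The force–depth curve runs from the stop at about 20.7 mm (5 N) to 1.9 N at 26.6 mm. That is the full 6 mm of travel, so the key went all the way down. Now I withdraw and check.

Call:
servo_tool(
  targets=[
    [[0,0,-1,0,0,0,-1],[0,0,-5,0,0,0,-1],[0,3,-10,0,0,0,-1],[2,7,-12,0,0,0,-1],[2,7,-12,0,0,0,-1],[2,7,-12,0,0,0,-1],[2,7,-12,0,0,0,-1]],
  ],
)

```text
time_s: 23.4
eef_pos: [500.0, -42.4, 146.3]
eef_rot: [[-0.999, 0.046, -0.001], [0.046, 0.999, -0.0], [0.001, -0.0, -1.0]]
ft_force: [0.8, -0.2, 0.8]
width: -0.3
finger_force: 0.0
```

```bash
python3 - <<'E'
from h import *
seetube();camera("scene")
for q in("vial","cup","bottle"): print(q,[(np.round(a["point"]).tolist(),round(a["conf"],2)) for a in spot_point("scene",q)[:1]])
cv2.imwrite("pics/w7.png",camera("wrist")[:,:,::-1])
E
```

```text
conf 0.76 x,y,z,rows: [[0.1, -32.8, 15.0, 36], [-0.3, 46.8, 15.0, 35], [0.2, 65.3, 15.0, 38]] ends y [np.float64(-47.9), np.float64(78.7)] yc 15.400000000000002 F [ 0.8 -0.2  0.8] tip rel [-50.3 -61.8 132.3]
vial [([632.0, 21.0, 13.0], 0.44)]
cup [([543.0, -395.0, 0.0], 0.84)]
bottle [([591.0, 444.0, 0.0], 0.79)]
```

View pics/w7.png

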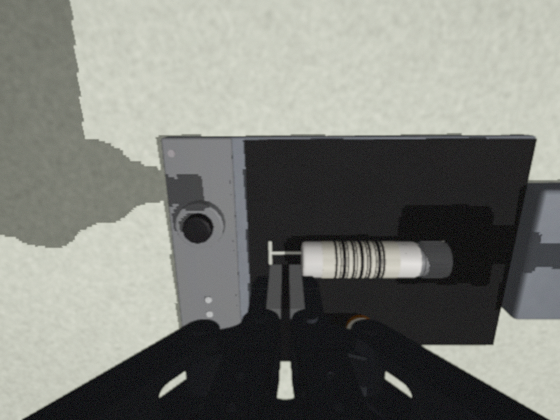

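The tube lies on the line (stub at (270–302, 254)), the key at (198,228) is up, and the vial, cup and bottle are where they were.

```bash
python3 -c "
from station import job
print(job.sign_off())"
```

```text
the job is handed in; nothing more can be done
None
```

I rolled the tube onto the reading line (within about 1 mm across it and about 15 mm along it by camera), pressed the key fully down and released it, left the vial, cup and bottle in place, and handed the job in at about 24 s; the hand-in gave no verdict.

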